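# Scrap the snapped finial, hold the sound one down in the sprung ring

## Robot

A 7-joint arm with a two-finger parallel gripper is mounted at the origin on the work surface. World frame = base frame: x ahead of the robot, y to its left, z up, the work surface at z = 0. Lengths are in m, angles in rad, forces in N, time in s.
With the tool pointing down it reaches from about 0.4 to 0.85 m from the base axis. Payload 10.4 kg.
Tool frame: the origin (TCP) lies on the front face of the gripper's body, between the roots of the fingers; the fingertips stand 73 mm ahead of it and the grasp point (between the pads) lies 54 mm ahead of it; x points along the fingers, y is the direction in which the jaws open and shut, and the axes are right-handed (so a half turn about x gives the same grasp; the last joint's range is limited). The gripper opens to 85 mm and grips with 20 to 120 N. Pads are 22 mm wide; open, the fingers measure 114 mm over their backs; the gripper's body (76 mm by 85 mm) begins 54 mm behind the grasp point. The pads swing forward as they close: fully open they stand 13 mm farther back than shut.
Start: joints at [-1.311, 0.332, -0.065, 1.46, 0.022, 1.35, -0.088], TCP at [0.174, 0.6, 0.304] pointing down, gripper open.
Joint ranges: [-2.6, 2.6], [-0.5, 2.12], [-1.47, 1.34], [0.16, 2.42], [-1.27, 4.41], [0.06, 2.06], [-2.6, 2.6]. Speed limits (rad/s): [2.22, 2.22, 2.79, 2.79, 3.14, 3.14, 3.14].

## Interface

Orientations are given as a unit quaternion [x, y, z, w].
In Python, from workcell import manip gives the robot as it stands. The module is installed in compiled form; this text tells all that it offers.
- The arm moves only by the tool arm_command, never from a script. Its argument "moves" is a list that holds one entry, the list of rows, each a list of 5 numbers: the closure, from 0 (fully open) to 1 (shut), then the shift along the tool's x, y, z in units of 25 mm (1.0 is 25 mm), then the turn about the tool's x in degrees. A call has 1 to 12 rows; each row shifts and turns the commanded pose from where the row before left it, along the tool's axes as they then stand; what a row does not reach is not made up. A row lasts 1/12 s, in which the tool goes at most 41.7 mm and 7.16 degrees, less where a joint would pass 70% of its speed; a pose out of reach is approached as far as the arm can. A call is refused whole if a number of a shift passes 1 or a number of a turn 7.16, either way. A call with a gripper value outside its range is refused whole. The fingers move at their own pace and stop on an object; "force" is the grip in N (left out, the last holds). Time passes only in rows, so rows that do not move let the fingers close. It gives the time, the measured TCP pose, the force and the opening at its end, in the units of the state.
- manip.get_obs(): the state, without advancing time (a new reading comes with each control period).
- manip.camera(name): name is "scene" or "top"; returns the picture (384x512x3 uint8, red, green, blue); there is no depth.
- manip.camera_info(name): a dict with "vfov" (degrees; the focal length in pixels is half the picture's height over the tangent of half this angle, whatever the lens; pixels are square), "cx", "cy" (the principal point, pixels), "pose" (4x4, takes a point from camera to world coordinates). Camera axes: x right, y down, z forward; pixel columns grow to the right and rows downward; lengths in m; the calibration is good to about 2 mm. A picture is of the moment at which its call begins. camera_info takes no time and is no camera call.
- manip.hand_in(): hands the job in, once; it reports no verdict.
Trained networks look in the newest picture that a camera, given by its name, has taken for a name from the list of things; names that differ only in an ending like _2 or _b are one class to them, and where a whole thing is asked for, a point or a joint stands for the part that bears it (a point fixed in the world has none). Each returns a list of dicts, best first, with "confidence" (0 to 1); they miss things now and then, are a little off and sometimes report something else, mostly with a low value. They report only what shows in the picture. A call takes as long as a camera call. They do not tell look-alikes from the thing itself.
- manip.regions_of(query, camera): "mask" (384x512 bool, what is visible of it) and "rect" ([left, top, right, bottom] in pixels, round what is visible of it).
- manip.pinpoint(query, camera): "pixel" ([row, column] in pixels: a listed point, or the origin of a listed thing).
The state is a dict: "clock": time; "joint_pos": joint angles; "joint_velocities": joint speeds; "tau": joint torques, N m; "position": TCP position; "ee_rot": TCP orientation; "ft_force": force on the tool from outside, world axes, zero at the start; "torque": the same for the moment, N m; "grip_width": opening from 0.0 (shut) to 1.0 (fully open).
Only numpy, scipy, OpenCV 4.12 (cv2) and the standard library are available. Lean on these libraries where they do the work, as an engineer would, in place of code of your own. Each camera call takes 0.05 s, during which the arm holds its last target.

## Task

Two turned wooden ball finials stand on the bench: first put the reject, the one whose spigot has snapped off short, into the scrap bin and let go of it. Then set the sound one, ball down and upright, in the ring of the sprung cradle and push it down until the ring is right down at its stop, touching only the finial and not the cradle, and finish while still holding it pressed down there, so that I can mark its band line. Leave the sanding block, the tin and the offcut where they are.

Things in the scene. Friction and masses are not known exactly. Their poses are not given: they have to be found in the camera images.
- sound: The sound finial: turned brown wood shaped like a round flask standing upright. From the bottom: a foot disc 32 mm in diameter and 10 mm high, a ball 56 mm in diameter centred 32 mm up (its top at 60 mm), and a plain round spigot 24 mm in diameter that rises from the ball to 112 mm. About 110 g (varies). Origin: centre of the foot's underside; z points up the spigot. Round, so its yaw is meaningless.
- sound_ball (a point): Centre of the sound finial's ball, 32 mm above its underside.
- reject: The reject finial: same wood, foot and ball as the sound one, but its spigot (24 mm in diameter) has snapped off, so the whole is only 84 mm high (the splinters on its end reach up to 5 mm more): 24 mm of spigot are left above the ball. About 100 g (varies). Origin: centre of the foot's underside; z points up the spigot.
- reject_ball (a point): Centre of the reject finial's ball, 32 mm above its underside.
- scrap_bin: The scrap bin: open grey plastic box, 150 x 150 mm outside, 50 mm high, walls 6 mm thick, fixed to the bench. Origin: centre of its underside; z up. It stands left or right of the finials, the cradle on the other side.
- scrap_bin_in (a point): Centre of the scrap bin's inner floor (138 x 138 mm).
- cradle: The sprung ring cradle: dark steel base plate 150 x 150 x 12 mm, fixed to the bench, with three upright steel guide pins (8 mm in diameter, tops 72 mm above the bench, 54 mm from the centre, 120 degrees apart) on which an aluminium ring rides on coil springs. Origin: centre of the base plate's underside; z up.
- ring_seat (a point): Centre of the ring's hole at the level of the ring's top face; it moves with the ring: 62 mm above the bench when up, 42 mm when at its stop. The ring is 88 mm in diameter outside (lugs on the pins reach 66 mm from the centre), 12 mm thick, its hole 44 mm in diameter. The ball sits on the hole's edge, the ball's centre about 17 mm above this point, the foot hanging free in the hole.
- press_ring (a joint): How far the ring is pressed down, m: 0 = up, 0.020 = down at its stop. The springs push up with about 5 N at 0 and 12 N at the stop, so the finial's own weight does not move it, and it springs back up when let go.
- sanding_block: Bystander: cork-faced wooden sanding block, 50 x 90 x 38 mm, loose on the bench beyond the finials. Origin: centre of its underside.
- wax_tin: Bystander: round bare metal tin, 64 mm in diameter, 45 mm high, loose on the bench. Origin: centre of its underside.
- offcut: Bystander: stepped pale wood offcut, 70 x 55 x 55 mm, loose on the bench. Origin: centre of its underside.
Not all that is in view belongs to the job. Leave any blue or pink look-alike of the cradle alone.

How it is judged:
By the outcome, as a careful person would: the job done as asked, in the order asked, and still so for the second after the job is handed in, while the arm keeps its last pose, push and grip.
It also fails if it takes over 51 s, if anything falls off the work surface, if the arm or the gripper's body presses on something with over 40 N, if the wrist force passes 120 N, or if a joint passes its speed limit or range.

## Working session

There is one attempt and no reset: what is moved stays moved. The work goes in short steps, Python scripts to look and compute and a tool call to move; the robot and the scene stay as the last step left them, time stands still between calls to the robot, and variables do not carry over. Pictures are saved under pics/ and viewed, and the job is handed in when it is done.

Besides the shell and the picture viewer there is one more tool, called as name([rows], argument=value, ...), one row to a line, values as JSON. arm_command: Moves the arm, as the interface text tells. Its arguments: {"type":"object","properties":{"moves":{"type":"array","items":{"type":"array","items":{"type":"array","items":{"type":"number"}}}},"force":{"type":"number"}},"required":["moves"]}

```bash
mkdir -p pics; python3 - <<'E'
from workcell import manip
import cv2,numpy as np
o=manip.get_obs();print({k:np.round(v,3) for k,v in o.items()})
for c in("scene","top"):
    im=manip.camera(c);cv2.imwrite(f"pics/{c}0.png",im[:,:,::-1]);i=manip.camera_info(c);print(c,i["vfov"],i["cx"],i["cy"],np.round(i["pose"],3).tolist())
    print({k:v for k,v in i.items() if k not in("pose",)})
    for q in("sound","reject","scrap_bin","cradle","ring_seat","sound_ball","reject_ball","wax_tin","offcut","sanding_block"):
        print(q,[(np.round(d["pixel"],1).tolist(),round(d["confidence"],2)) for d in manip.pinpoint(q,c)])
E
```

```text
{'clock': np.float64(0.0), 'joint_pos': array([-1.311,  0.333, -0.065,  1.461,  0.022,  1.35 , -0.088]), 'joint_velocities': array([-0.   , -0.   ,  0.001,  0.002,  0.   ,  0.   , -0.   ]), 'tau': array([ 0.0000e+00, -6.2544e+01,  5.0000e-02, -3.9162e+01,  1.6000e-02,
        1.0000e-02,  0.0000e+00]), 'position': array([0.174, 0.6  , 0.303]), 'ee_rot': array([ 0.099,  0.7  , -0.1  ,  0.7  ]), 'ft_force': array([-0.231, -0.433, -0.652]), 'torque': array([-0.033,  0.022,  0.021]), 'grip_width': np.float64(0.998)}
scene 42.18903595739972 258.9573230926473 189.4882039479836 [[-0.064, 0.644, -0.762, 1.556], [0.998, 0.029, -0.059, 0.095], [-0.016, -0.764, -0.645, 0.952], [0.0, 0.0, 0.0, 1.0]]
{'vfov': 42.18903595739972, 'cx': 258.9573230926473, 'cy': 189.4882039479836}
sound [([210.7, 218.1], 0.73), ([218.9, 144.3], 0.32)]
reject [([222.8, 284.5], 0.75)]
scrap_bin [([218.4, 143.0], 0.86)]
cradle [([213.6, 366.2], 0.85), ([170.6, 244.1], 0.73), ([161.5, 343.2], 0.56)]
ring_seat [([192.9, 364.7], 0.93), ([262.2, 399.1], 0.91), ([157.2, 240.6], 0.88), ([148.8, 347.7], 0.68)]
sound_ball [([20
[... 224 characters left out ...]
.409], [-1.0, 0.012, 0.005, 0.033], [-0.007, -0.157, -0.988, 0.88], [0.0, 0.0, 0.0, 1.0]]
{'vfov': 57.61421323530163, 'cx': 258.64569097670966, 'cy': 191.28619241468633}
sound [([204.5, 146.8], 0.74), ([198.2, 318.1], 0.58)]
reject [([183.9, 239.3], 0.73), ([189.7, 238.0], 0.56)]
scrap_bin [([180.7, 390.9], 0.73)]
cradle [([205.0, 152.6], 0.92), ([116.3, 138.4], 0.7), ([271.4, 292.9], 0.58)]
ring_seat [([307.0, 159.0], 0.8), ([271.4, 297.9], 0.73), ([107.4, 126.5], 0.59)]
sound_ball [([192.9, 318.6], 0.65)]
reject_ball [([184.8, 235.4], 0.9)]
wax_tin [([118.8, 209.0], 0.91)]
offcut [([105.2, 318.3], 0.86), ([203.6, 147.3], 0.23)]
sanding_block [([112.7, 268.9], 0.79), ([198.5, 318.3], 0.55)]
```

View pics/scene0.png

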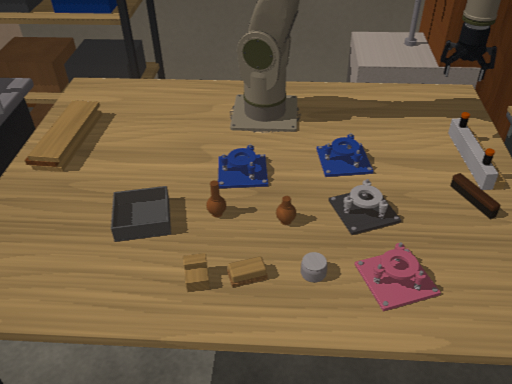

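View pics/top0.png

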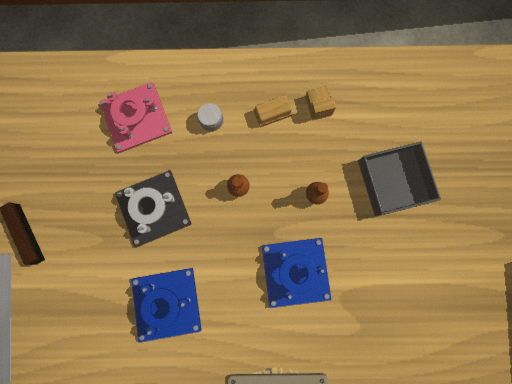

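The scene view shows the dark cradle with the aluminium ring at about row 205, col 366, between blue look-alikes at (160,343) and (165,243) and a pink one at (275,398). Finials are at (205,216), with the long spigot, and (212,286), with the short one. The bin is at (213,142). In the top view the cradle is at (206,147), the tall finial at (193,318), the short one at (185,238) and the bin at (180,400). Next I'll enlarge the candidates and triangulate.

```bash
cat > h.py <<'E'
from workcell import manip
import cv2,numpy as np
def cam(c):
    i=manip.camera_info(c);f=192/np.tan(np.radians(i["vfov"])/2);return np.array(i["pose"]),f,i["cx"],i["cy"]
def ray(c,rc):
    P,f,cx,cy=cam(c);d=P[:3,:3]@np.array([(rc[1]-cx)/f,(rc[0]-cy)/f,1]);return P[:3,3],d/np.linalg.norm(d)
def atz(c,rc,z):
    o,d=ray(c,rc);return o+d*(z-o[2])/d[2]
def tri(a,b):
    A=np.zeros((3,3));B=np.zeros(3)
    for c,rc in(("scene",a),("top",b)):
        o,d=ray(c,rc);M=np.eye(3)-np.outer(d,d);A+=M;B+=M@o
    return np.linalg.solve(A,B)
def proj(c,p):
    P,f,cx,cy=cam(c);q=P[:3,:3].T@(np.array(p)-P[:3,3]);return np.array([cy+f*q[1]/q[2],cx+f*q[0]/q[2]])
E
python3 - <<'E'
from h import *
a=cv2.imread("pics/scene0.png");b=cv2.imread("pics/top0.png")
up=lambda im,x,y,w,h,s:cv2.resize(im[y:y+h,x:x+w],None,fx=s,fy=s,interpolation=cv2.INTER_CUBIC)
cv2.imwrite("pics/crop0.png",np.vstack([up(a,195,165,220,75,3.5)[:, :770],up(b,105,155,240,100,770/240)]))
print("reject ball",tri((211.5,286),(185,237)))
print("sound ball",tri((205,216),(193,317)))
for c in("scene","top"):
  for q in("sound_ball","reject_ball","cradle","scrap_bin","press_ring","wax_tin","sanding_block","offcut"):
    for d in manip.regions_of(q,c)[:3]:
        r=d["rect"];m=np.argwhere(d["mask"]).mean(0);print(c,q,np.round(r),np.round(m,1),round(d["confidence"],2))
E
```

```text
reject ball [0.55961238 0.09014201 0.03342486]
sound ball [ 0.53778525 -0.10562034  0.02935105]
scene sound_ball [206. 186. 222. 219.] [201.1 215.4] 0.96
scene reject_ball [274. 199. 297. 222.] [210.4 285.2] 0.87
scene cradle [329. 183. 399. 235.] [209.2 363.1] 0.94
scene cradle [314. 135. 372. 177.] [157.7 343.2] 0.85
scene cradle [217. 143. 270. 188.] [168.9 242. ] 0.74
scene scrap_bin [110. 185. 170. 244.] [213.5 139.9] 0.72
scene press_ring [327. 138. 362. 162.] [147.4 342.8] 0.96
scene press_ring [374. 246. 425. 287.] [265.8 399.5] 0.73
scene press_ring [342. 180. 388. 211.] [197.3 364.7] 0.72
scene wax_tin [302. 252. 328. 285.] [266.8 312.9] 0.79
scene sanding_block [275. 198. 298. 222.] [210.7 285.3] 0.71
scene sanding_block [225. 255. 268. 285.] [271.5 246.1] 0.6
scene offcut [183. 252. 208. 291.] [272.5 195.6] 0.97
scene offcut [109. 185. 171. 244.] [213.6 139.9] 0.7
scene offcut [274. 199. 295. 225.] [210.9 285.5] 0.31
top sound_ball [309. 183. 330. 204.] [192.4 317.7] 0.87
top sound_ball [124. 189. 172. 232.] [206.5 145.8] 0.4
top reject_ball [228. 176. 247. 196.] [185.3 237.7] 0.79
top cradle [130. 270. 203. 342.] [304.8 165.4] 0.89
top cradle [104.  78. 172. 154.] [116.8 134.6] 0.83
top cradle [116. 171. 192. 247.] [208.5 152.2] 0.62
top scrap_bin [356. 142. 437. 217.] [178.8 397.8] 0.66
top scrap_bin [199. 101. 223. 134.] [116.9 209.7] 0.48
top press_ring [110.  90. 156. 132.] [108.9 128.6] 0.85
top press_ring [140. 283. 187. 337.] [307.5 159. ] 0.73
top press_ring [121. 189. 172. 232.] [206.4 145.4] 0.63
top wax_tin [196. 100. 225. 132.] [117.4 209.5] 0.76
top wax_tin [305. 182. 332. 205.] [192.7 316.8] 0.22
top sanding_block [254.  94. 293. 125.] [111.2 272. ] 0.68
top offcut [307.  86. 335. 120.] [102.5 319.8] 0.85
```

View pics/crop0.png

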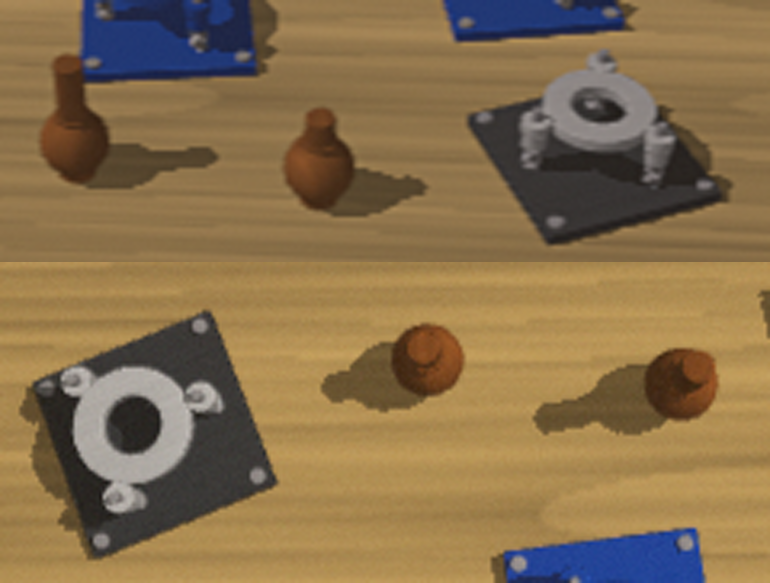

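The crop shows three things. The tall spigot marks the sound finial, at scene (205,216) and top (193,317). The short stump marks the reject, at scene (212,286) and top (185,238). The dark plate with the bare aluminium ring at top (205,147) is the real cradle. Next I'll refine the positions with an overlay.

```bash
python3 - <<'E'
from h import *
for n,a,b in(("reject",(212.4,286.1),(185.5,238.4)),("sound",(206.4,216.4),(193,317.3)),("ring",(194.4,365.9),(205.5,146.8))):
    p=tri(a,b);print(n,p,proj("scene",p)-a,proj("top",p)-b)
R=[]
for z,c,rc in((.062,"top",(205.5,146.8)),(.062,"scene",(194.4,365.9)),(.032,"top",(185.5,238.4)),(.032,"scene",(212.4,286.1)),(.032,"top",(193,317.3)),(.032,"scene",(206.4,216.4))): print(c,z,atz(c,rc,z))
pins=[atz("top",(155+(y-262)/3.208,105+x/3.208),.072) for x,y in((74,378),(199,392),(120,494))]
print(pins,np.mean(pins,0))
for rc in((142,422),(217,376),(204,437),(158,360)): print("bin corner",atz("top",rc,.05))
print("tin",atz("top",(117,209.5),.03),"block",atz("top",(111,272),.03),"off",atz("top",(102,320),.04))
for rc in((270,262),(238,322),(306,268),(299,330)): print("blue",atz("top",rc,.012))
for c,f in(("scene","pics/scene0.png"),("top","pics/top0.png")):
    im=cv2.imread(f);S=4;im=cv2.resize(im,None,fx=S,fy=S,interpolation=cv2.INTER_CUBIC)
    def circ(p,r,z,col):
        pts=[proj(c,(p[0]+r*np.cos(t),p[1]+r*np.sin(t),z))[::-1]*S+S/2 for t in np.linspace(0,6.3,60)]
        cv2.polylines(im,[np.int32(pts)],False,col,1)
    from h import *
    rg=tri((194.4,365.9),(205.5,146.8))
    circ(rg,.044,.062,(0,0,255));circ(rg,.022,.062,(0,255,0))
    for p,h in((tri((212.4,286.1),(185.5,238.4)),.084),(tri((206.4,216.4),(193,317.3)),.112)):
        circ(p,.012,h,(0,255,0));circ(p,.028,.032,(255,255,0));circ(p,.016,0,(255,0,255))
    if c=="scene": cv2.imwrite("pics/ov_s.png",im[160*S:245*S,200*S:400*S])
    else: cv2.imwrite("pics/ov_t.png",im[150*S:260*S,110*S:340*S][:, :])
a=cv2.imread("pics/ov_s.png");b=cv2.imread("pics/ov_t.png");cv2.imwrite("pics/ov_t.png",cv2.resize(b,(800,int(b.shape[0]*800/b.shape[1]))))
E
```

```text
reject [0.55896203 0.08871886 0.02931887] [ 0.01871843 -0.41444743] [ 0.02608778 -0.45583656]
sound [ 0.53838517 -0.10591552  0.02484206] [-0.07174315 -0.55376592] [ 0.04813754 -0.6327665 ]
ring [0.50835167 0.30484273 0.05861117] [ 0.13510496 -0.54376763] [ 0.02735047 -0.66440839]
top 0.062 [0.50798621 0.30215022 0.062     ]
scene 0.062 [0.51168948 0.30557572 0.062     ]
top 0.032 [0.55853948 0.08741794 0.032     ]
scene 0.032 [0.56173095 0.08985761 0.032     ]
top 0.032 [ 0.53739951 -0.106309    0.032     ]
scene 0.032 [ 0.54646241 -0.10279733  0.032     ]
[array([0.5412397 , 0.34431691, 0.072     ]), array([0.52972957, 0.25224682, 0.072     ]), array([0.45612508, 0.3070595 , 0.072     ])] [0.50903145 0.30120774 0.072     ]
bin corner [ 0.6580583  -0.36475881  0.05      ]
bin corner [ 0.47530746 -0.24035881  0.05      ]
bin corner [ 0.50458027 -0.38746323  0.05      ]
bin corner [ 0.61972014 -0.21063769  0.05      ]
tin [0.73749559 0.16100659 0.03      ] block [0.75132271 0.0011153  0.03      ] off [ 0.76954138 -0.12063301  0.04      ]
blue [0.35282197 0.03178387 0.012     ]
blue [ 0.42823078 -0.11692803  0.012     ]
blue [0.26847659 0.01851234 0.012     ]
blue [ 0.28310848 -0.13031006  0.012     ]
```

View pics/ov_s.png

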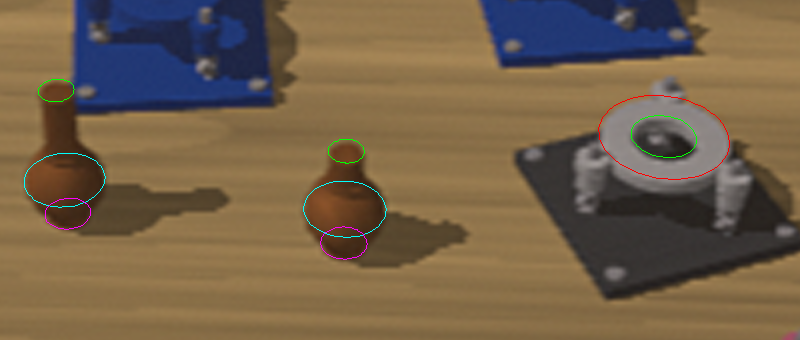

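View pics/ov_t.png

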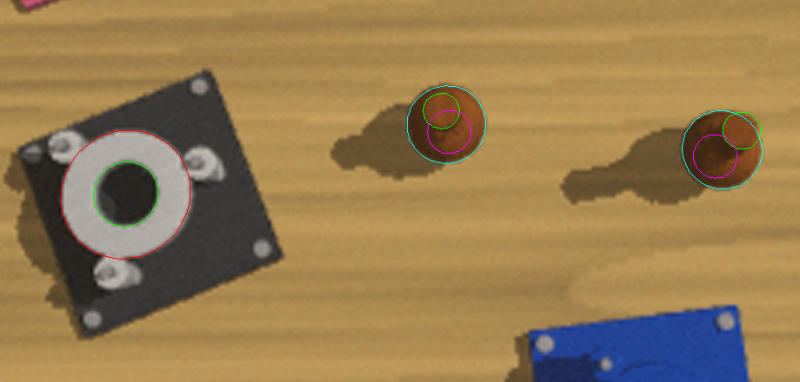

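```bash
cat >> h.py <<'E'
from scipy.spatial.transform import Rotation as Ro
def go(t):
    o=manip.get_obs();R=Ro.from_quat(o["ee_rot"]).as_matrix();e=R.T@(np.array(t)-o["position"])/.025
    print("clock",round(float(o["clock"]),2),"pos",np.round(o["position"],4),"units",np.round(e,2),"F",np.round(o["ft_force"],1),"w",round(float(o["grip_width"]),3));return R
E
python3 - <<'E'
from h import *
R=go((.5605,.0885,.25));print(R.round(3))
E
```

```text
clock 1.9 pos [0.1744 0.6002 0.3039] units [  2.16 -15.35  20.54] F [0.3 0.9 0.4] w 0.995
[[ 0.     0.279  0.96 ]
 [ 0.     0.96  -0.279]
 [-1.     0.    -0.   ]]
```

arm_command([
  [[0,0,-0.64,0.85,0],[0,0,-0.64,0.85,0],[0,0,-0.64,0.85,0],[0,0,-0.64,0.85,0],[0,0,-0.64,0.85,0],[0,0,-0.64,0.85,0],[0,0,-0.64,0.85,0],[0,0,-0.64,0.85,0],[0,0,-0.64,0.85,0],[0,0,-0.64,0.85,0],[0,0,-0.64,0.85,0],[0,0,-0.64,0.85,0]],
], force=50)

```text
clock: 2.9
position: [0.3663, 0.3435, 0.3042]
ee_rot: [0.1, 0.7, -0.099, 0.7]
ft_force: [1.1, 0.5, 0.5]
grip_width: 0.996
```

arm_command([
  [[0,0.1,-0.64,0.85,0],[0,0.1,-0.64,0.85,0],[0,0.1,-0.64,0.85,0],[0,0.1,-0.64,0.85,0],[0,0.1,-0.64,0.85,0],[0,0.1,-0.64,0.85,0],[0,0.1,-0.64,0.85,0],[0,0.1,-0.64,0.85,0],[0,0.1,-0.64,0.85,0],[0,0.1,-0.64,0.85,0],[0,0,-0.64,0.85,0],[0,0,0,0,0]],
])

```text
clock: 3.9
position: [0.5432, 0.1051, 0.279]
ee_rot: [0.101, 0.699, -0.103, 0.7]
ft_force: [-0.8, -0.9, 0.6]
grip_width: 1.002
```

```bash
python3 - <<'E'
from h import *
R=go((.5605,.0885,.138));print(R.round(3))
E
```

```text
clock 3.9 pos [0.5432 0.1051 0.279 ] units [ 5.64 -0.43  0.84] F [-0.8 -0.9  0.6] w 1.002
[[ 0.001  0.285  0.958]
 [-0.002  0.958 -0.285]
 [-1.    -0.002  0.002]]
```

arm_command([
  [[0,0,-0.43,0.84,0],[0,0.6,0,0,0],[0,0.6,0,0,0],[0,0.6,0,0,0],[0,0.6,0,0,0],[0,0.6,0,0,0],[0,0.6,0,0,0],[0,0.5,0,0,0],[0,0,0,0,0]],
])

```text
clock: 4.65
position: [0.5569, 0.0944, 0.174]
ee_rot: [0.099, 0.701, -0.1, 0.699]
ft_force: [-0.4, 0.1, -0.3]
grip_width: 1.005
```

```bash
python3 - <<'E'
from h import *
go((.5605,.0885,.138))
a=manip.camera("scene");b=manip.camera("top")
up=lambda im,x,y,w,h,s:cv2.resize(im[y:y+h,x:x+w],None,fx=s,fy=s,interpolation=cv2.INTER_CUBIC)
cv2.imwrite("pics/g1.png",np.hstack([up(a,235,130,100,110,4),up(b,190,130,100,110,4)])[:,:,::-1])
E
```

```text
clock 4.65 pos [0.5569 0.0944 0.174 ] units [ 1.44 -0.18  0.21] F [-0.4  0.1 -0.3] w 1.005
```

View pics/g1.png

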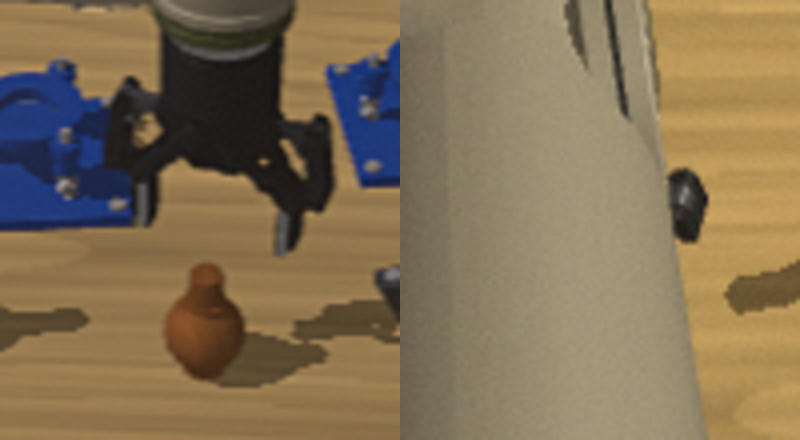

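The scene crop shows the stump at about (200,287), between the open fingers and roughly centred. I'll fix the small lateral remainder and go down.

arm_command([
  [[0,0,-0.18,0.2,0],[0,0.3,0,0,0],[0,0.3,0,0,0],[0,0.3,0,0,0],[0,0,0,0,0],[0,0,0,0,0]],
])

```text
clock: 5.25
position: [0.5613, 0.0885, 0.1532]
ee_rot: [0.099, 0.701, -0.1, 0.7]
ft_force: [-0.3, 0.7, 0.8]
grip_width: 1.0
```

```bash
python3 - <<'E'
from h import *
go((.5605,.0885,.138))
E
```

```text
clock 5.25 pos [0.5613 0.0885 0.1532] units [ 0.61 -0.01 -0.03] F [-0.3  0.7  0.8] w 1.0
```

arm_command([
  [[0,0.3,0,0,0],[0,0.3,0,0,0],[0,0,0,0,0],[1,0,0,0,0],[1,0,0,0,0],[1,0,0,0,0],[1,0,0,0,0],[1,0,0,0,0],[1,0,0,0,0],[1,0,0,0,0],[1,0,0,0,0],[1,0,0,0,0]],
], force=50)

```text
clock: 6.25
position: [0.5621, 0.0886, 0.1393]
ee_rot: [0.1, 0.7, -0.099, 0.7]
ft_force: [-0.8, 0.7, 5.6]
grip_width: 0.26
```

```bash
python3 - <<'E'
from h import *
go((.5605,.0885,.138))
a=manip.camera("scene")
up=lambda im,x,y,w,h,s:cv2.resize(im[y:y+h,x:x+w],None,fx=s,fy=s,interpolation=cv2.INTER_CUBIC)
cv2.imwrite("pics/g2.png",up(a,235,130,100,110,5)[:,:,::-1])
E
```

```text
clock 6.25 pos [0.5621 0.0886 0.1393] units [ 0.05 -0.02 -0.06] F [-0.8  0.7  5.6] w 0.26
```

View pics/g2.png

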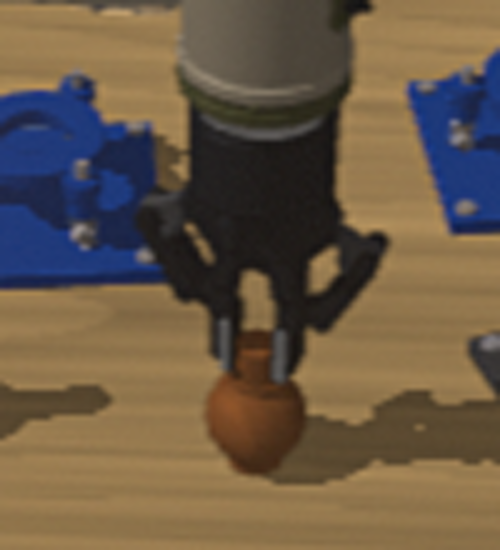

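The jaws hold the stump at an opening of 0.26, about 22 mm, just above the ball. I'll lift it clear of the sound finial (112 mm) and carry it to the bin.

arm_command([
  [[1,-0.5,0,0,0],[1,-0.8,0,0,0],[1,-0.8,0,0,0],[1,-0.8,0,0,0],[1,-0.8,0,0,0],[1,-0.8,0,0,0],[1,-0.8,0,0,0],[1,-0.5,0,0,0],[1,0,0,0,0],[1,0,0,0,0]],
])

```text
clock: 7.13
position: [0.5617, 0.0885, 0.2839]
ee_rot: [0.1, 0.7, -0.099, 0.7]
ft_force: [-1.0, 0.1, -2.0]
grip_width: 0.258
```

```bash
python3 - <<'E'
from h import *
go((.5645,-.301,.28))
a=manip.camera("scene")
cv2.imwrite("pics/g3.png",a[:,:,::-1])
for rc in ((188,110),(185,168),(237,118),(232,171)): print(atz("scene",rc,.05))
E
```

```text
clock 7.13 pos [0.5617 0.0885 0.2839] units [  0.15 -14.93   4.45] F [-1.   0.1 -2. ] w 0.258
[ 0.50287298 -0.41182208  0.05      ]
[ 0.48212227 -0.24907579  0.05      ]
[ 0.69327294 -0.33427428  0.05      ]
[ 0.66896641 -0.20274429  0.05      ]
```

View pics/g3.png

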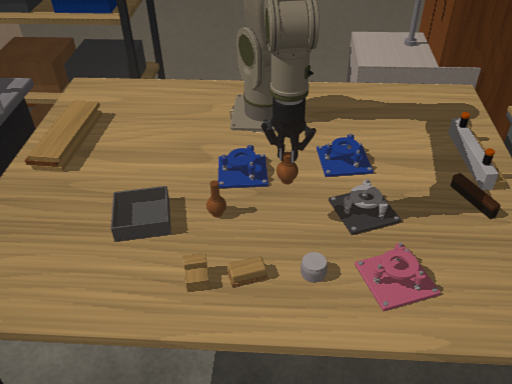

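The reject hangs in the jaws at scene (172,287), the sound finial still stands at (205,216), and the bin is at (213,142).

arm_command([
  [[1,0,-0.6,0.2,0],[1,0,-0.8,0.24,0],[1,0,-0.8,0.24,0],[1,0,-0.8,0.24,0],[1,0,-0.8,0.24,0],[1,0,-0.8,0.24,0],[1,0,-0.8,0.24,0],[1,0,-0.8,0.24,0],[1,0,-0.8,0.24,0],[1,0,-0.8,0.24,0],[1,0,-0.8,0.24,0],[1,0,-0.8,0.24,0]],
])

```text
clock: 8.18
position: [0.5637, -0.1577, 0.2822]
ee_rot: [0.1, 0.701, -0.1, 0.699]
ft_force: [0.8, 0.6, -1.8]
grip_width: 0.26
```

arm_command([
  [[1,0,-0.8,0.24,0],[1,0,-0.8,0.24,0],[1,0,-0.8,0.24,0],[1,0,-0.8,0.24,0],[1,0,-0.8,0.24,0],[1,0,-0.8,0.24,0],[1,0,-0.6,0.24,0],[1,0,0,0,0],[1,0,0,0,0],[1,0,0,0,0]],
])

```text
clock: 9.02
position: [0.567, -0.2973, 0.2826]
ee_rot: [0.1, 0.701, -0.099, 0.699]
ft_force: [0.5, -0.4, -1.8]
grip_width: 0.258
```

```bash
python3 - <<'E'
from h import *
go((.567,-.301,.155));print(manip.get_obs()["joint_pos"].round(2))
E
```

```text
clock 9.02 pos [ 0.567  -0.2973  0.2826] units [ 5.1  -0.14  0.05] F [ 0.5 -0.4 -1.8] w 0.258
[-0.04  0.42  0.61  1.47 -0.24  1.33  1.88]
```

arm_command([
  [[1,0.6,-0.14,0,0],[1,0.7,0,0,0],[1,0.7,0,0,0],[1,0.7,0,0,0],[1,0.7,0,0,0],[1,0.7,0,0,0],[1,0.6,0,0,0],[1,0.4,0,0,0],[1,0,0,0,0],[1,0,0,0,0]],
])

```text
clock: 9.85
position: [0.5662, -0.3009, 0.1563]
ee_rot: [0.099, 0.7, -0.099, 0.7]
ft_force: [-0.1, -0.1, -0.2]
grip_width: 0.255
```

```bash
python3 - <<'E'
from h import *
go((.567,-.301,.155))
a=manip.camera("scene")
up=lambda im,x,y,w,h,s:cv2.resize(im[y:y+h,x:x+w],None,fx=s,fy=s,interpolation=cv2.INTER_CUBIC)
cv2.imwrite("pics/g4.png",up(a,95,130,100,120,5)[:,:,::-1])
E
```

```text
clock 9.85 pos [ 0.5662 -0.3009  0.1563] units [0.05 0.   0.03] F [-0.1 -0.1 -0.2] w 0.255
```

View pics/g4.png

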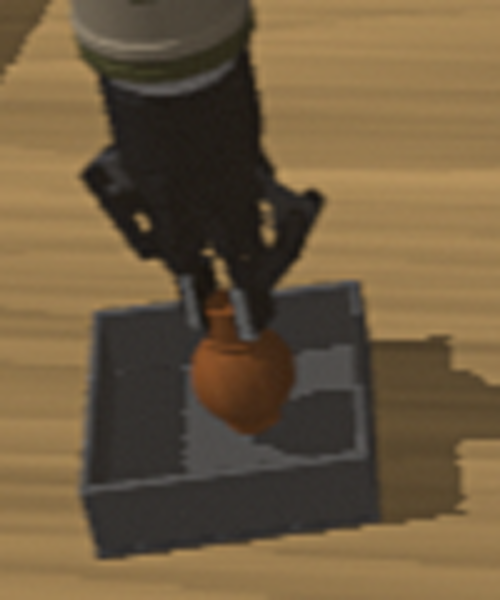

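The reject is over the middle of the bin, at crop (375,245), with its foot about at the floor and a slight tilt. I'll release it.

arm_command([
  [[0,0,0,0,0],[0,0,0,0,0],[0,0,0,0,0],[0,0,0,0,0],[0,0,0,0,0],[0,0,0,0,0],[0,-0.5,0,0,0],[0,-0.8,0,0,0],[0,-0.8,0,0,0],[0,-0.8,0,0,0],[0,-0.8,0,0,0],[0,0,0,0,0]],
])

```text
clock: 10.9
position: [0.5672, -0.3028, 0.2542]
ee_rot: [0.099, 0.698, -0.1, 0.702]
ft_force: [0.7, -0.6, 0.1]
grip_width: 1.001
```

```bash
python3 - <<'E'
from h import *
go((.540,-.105,.26))
a=manip.camera("scene");b=manip.camera("top")
up=lambda im,x,y,w,h,s:cv2.resize(im[y:y+h,x:x+w],None,fx=s,fy=s,interpolation=cv2.INTER_CUBIC)
cv2.imwrite("pics/g5.png",np.hstack([up(a,95,140,140,110,2.8),up(b,300,140,140,110,2.8)])[:,:,::-1])
cv2.imwrite("pics/top5.png",b[:,:,::-1])
E
```

```text
clock 10.9 pos [ 0.5672 -0.3028  0.2542] units [-0.26  7.29 -3.25] F [ 0.7 -0.6  0.1] w 1.001
```

View pics/g5.png

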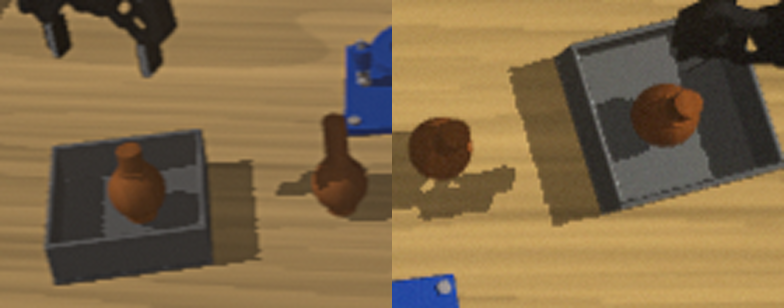

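The reject stands in the bin, released, at scene crop (195,135). The sound finial stands undisturbed. Now to the sound finial.

arm_command([
  [[0,0,0.6,-0.27,0],[0,0,0.75,-0.33,0],[0,0,0.75,-0.33,0],[0,0,0.75,-0.33,0],[0,0,0.75,-0.33,0],[0,0,0.75,-0.33,0],[0,0,0.75,-0.33,0],[0,0,0.75,-0.33,0],[0,0,0.75,-0.33,0],[0,0,0.6,-0.27,0],[0,0,0,0,0],[0,0,0,0,0]],
])

```text
clock: 12.0
position: [0.5396, -0.1058, 0.2484]
ee_rot: [0.099, 0.701, -0.099, 0.7]
ft_force: [-0.1, -0.5, 1.1]
grip_width: 1.0
```

```bash
python3 - <<'E'
from h import *
go((.540,-.105,.148))
a=manip.camera("scene");b=manip.camera("top")
up=lambda im,x,y,w,h,s:cv2.resize(im[y:y+h,x:x+w],None,fx=s,fy=s,interpolation=cv2.INTER_CUBIC)
cv2.imwrite("pics/g6.png",np.hstack([up(a,170,110,100,110,4),up(b,270,140,100,110,4)])[:,:,::-1])
E
```

```text
clock 12.0 pos [ 0.5396 -0.1058  0.2484] units [4.02 0.04 0.01] F [-0.1 -0.5  1.1] w 1.0
```

View pics/g6.png

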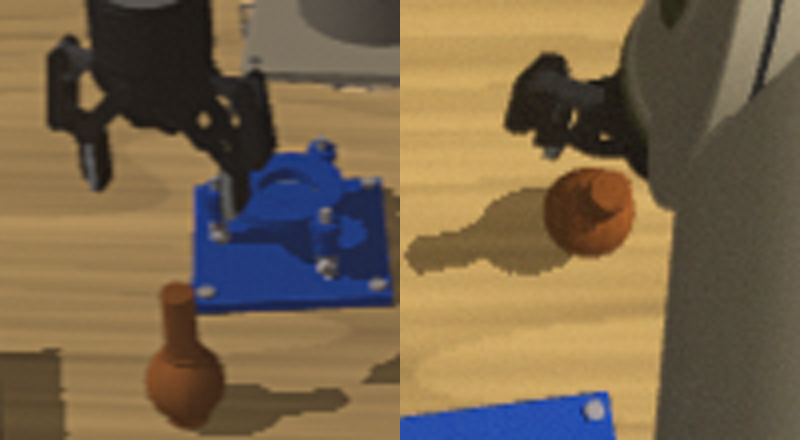

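```bash
python3 - <<'E'
from h import *
print(proj("scene",(.54,-.105,.112)),atz("scene",(182,214.4),.112),proj("top",(.54,-.105,.112)),atz("top",(140+190/4,270+609/4),.112))
E
```

```text
[182.4997038  213.76660317] [ 0.53782961 -0.10358689  0.112     ] [186.39910785 322.35994486] [ 0.53471939 -0.32675156  0.112     ]
```

The spigot top projects to within 1 px of what both pictures show. Going down to grip at z ≈ 0.148.

arm_command([
  [[0,0.5,0,0,0],[0,0.6,0,0,0],[0,0.6,0,0,0],[0,0.6,0,0,0],[0,0.6,0,0,0],[0,0.6,0,0,0],[0,0.4,0,0,0],[0,0,0,0,0],[0,0,0,0,0],[0,0,0,0,0]],
])

```text
clock: 12.93
position: [0.5403, -0.1071, 0.1521]
ee_rot: [0.1, 0.7, -0.1, 0.7]
ft_force: [0.3, -0.3, 0.7]
grip_width: 1.002
```

arm_command([
  [[1,0,0,0,0],[1,0,0,0,0],[1,0,0,0,0],[1,0,0,0,0],[1,0,0,0,0],[1,0,0,0,0],[1,0,0,0,0],[1,0,0,0,0],[1,0,0,0,0],[1,0,0,0,0]],
], force=90)

```text
clock: 13.77
position: [0.5402, -0.1064, 0.1518]
ee_rot: [0.1, 0.7, -0.099, 0.7]
ft_force: [-0.7, 0.6, 5.8]
grip_width: 0.26
```

```bash
python3 - <<'E'
from h import *
go((.540,-.105,.148))
a=manip.camera("scene")
up=lambda im,x,y,w,h,s:cv2.resize(im[y:y+h,x:x+w],None,fx=s,fy=s,interpolation=cv2.INTER_CUBIC)
cv2.imwrite("pics/g7.png",up(a,170,120,100,110,5)[:,:,::-1])
E
```

```text
clock 13.77 pos [ 0.5402 -0.1064  0.1518] units [ 0.15  0.05 -0.03] F [-0.7  0.6  5.8] w 0.26
```

View pics/g7.png

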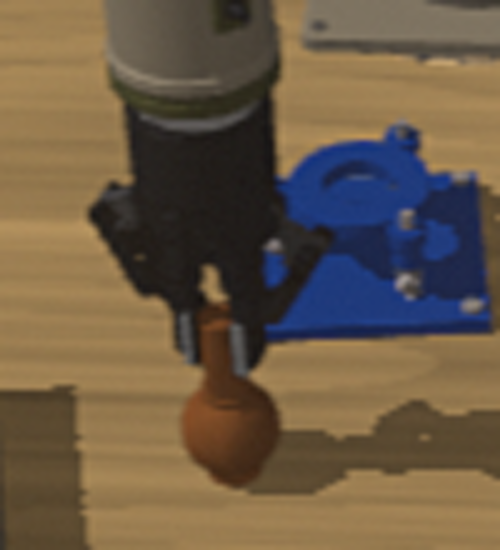

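The spigot is gripped at an opening of 0.26 and the finial is upright. I'll lift it and carry it to the cradle.

arm_command([
  [[1,-0.4,0,0,0],[1,-0.6,0,0,0],[1,-0.7,0,0,0],[1,-0.7,0,0,0],[1,-0.7,0,0,0],[1,-0.7,0,0,0],[1,-0.5,0,0,0],[1,0,0,0,0],[1,0,0,0,0],[1,0,0,0,0]],
])

```text
clock: 14.65
position: [0.5394, -0.1066, 0.258]
ee_rot: [0.1, 0.701, -0.1, 0.7]
ft_force: [0.0, 0.1, -1.2]
grip_width: 0.26
```

```bash
python3 - <<'E'
from h import *
go((.509,.303,.26))
E
```

```text
clock 14.65 pos [ 0.5394 -0.1066  0.258 ] units [-0.08 15.39 -5.74] F [ 0.   0.1 -1.2] w 0.26
```

arm_command([
  [[1,0,0.4,-0.15,0],[1,0,0.75,-0.28,0],[1,0,0.75,-0.28,0],[1,0,0.75,-0.28,0],[1,0,0.75,-0.28,0],[1,0,0.75,-0.28,0],[1,0,0.75,-0.28,0],[1,0,0.75,-0.28,0],[1,0,0.75,-0.28,0],[1,0,0.75,-0.28,0],[1,0,0.75,-0.28,0],[1,0,0.75,-0.28,0]],
])

```text
clock: 15.65
position: [0.5218, 0.1253, 0.2579]
ee_rot: [0.099, 0.701, -0.1, 0.7]
ft_force: [0.2, 0.1, -0.5]
grip_width: 0.253
```

arm_command([
  [[1,0,0.75,-0.28,0],[1,0,0.75,-0.28,0],[1,0,0.75,-0.28,0],[1,0,0.75,-0.28,0],[1,0,0.75,-0.28,0],[1,0,0.75,-0.28,0],[1,0,0.75,-0.28,0],[1,0,0.75,-0.28,0],[1,0,0.3,-0.1,0],[1,0,0,0,0],[1,0,0,0,0],[1,0,0,0,0]],
])

```text
clock: 16.65
position: [0.5108, 0.2896, 0.2587]
ee_rot: [0.1, 0.7, -0.101, 0.7]
ft_force: [-0.1, -0.6, -0.6]
grip_width: 0.253
```

```bash
python3 - <<'E'
from h import *
go((.509,.303,.26))
a=manip.camera("scene");b=manip.camera("top")
up=lambda im,x,y,w,h,s:cv2.resize(im[y:y+h,x:x+w],None,fx=s,fy=s,interpolation=cv2.INTER_CUBIC)
cv2.imwrite("pics/g8.png",np.hstack([up(a,320,110,100,130,4),up(b,100,140,100,130,4)])[:,:,::-1])
E
```

```text
clock 16.65 pos [0.5108 0.2896 0.2587] units [-0.05  0.49 -0.22] F [-0.1 -0.6 -0.6] w 0.253
```

View pics/g8.png

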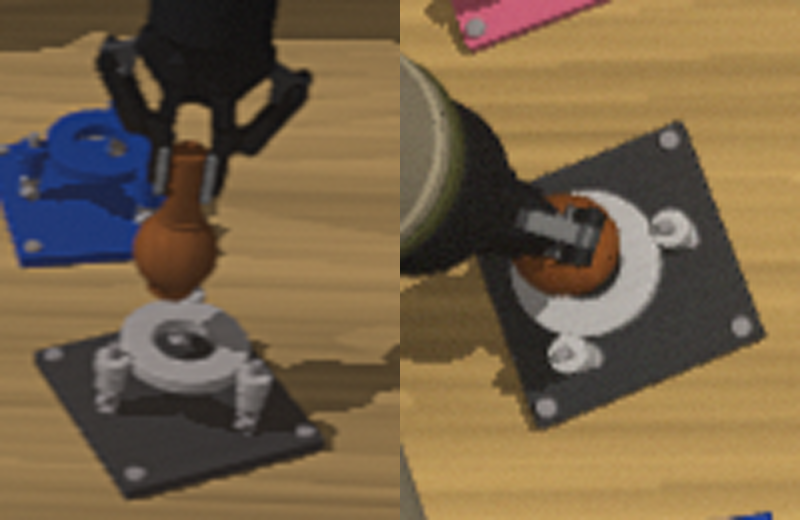

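```bash
python3 - <<'E'
from h import *
a=(172,363.7);b=(201.5,142)
p=tri(a,b);print("ball tri",p,proj("scene",p)-a,proj("top",p)-b,atz("scene",a,.139),atz("top",b,.139))
print("expect px for ball under tcp",proj("scene",(.5108,.2896,.139)),proj("top",(.5108,.2896,.139)))
print("spigot top", proj("scene",(.5108,.2896,.219)), "obs", (110+148/4,320+188/4))
print("base", proj("scene",(.5108,.2896,.107)), "obs ~", (110+295/4,320+172/4))
E
```

```text
ball tri [0.50781195 0.28999904 0.13563559] [ 0.13010227 -0.48498162] [ 0.02350357 -0.63423974] [0.51151865 0.29051482 0.139     ] [0.50739787 0.28747616 0.139     ]
expect px for ball under tcp [171.82178962 363.32250224] [199.9395425  141.07755929]
spigot top [146.91138611 367.10187158] obs (147.0, 367.0)
base [181.24490518 361.89284117] obs ~ (183.75, 363.0)
```

The ball hangs under the TCP to within about 2 mm. With the per-camera bias taken out, the ring centre in TCP coordinates is about (0.511, 0.3045). I'll shift sideways and lower to just above the seat.

arm_command([
  [[1,0,0.3,-0.08,0],[1,0,0.28,-0.08,0],[1,0,0,0,0],[1,0.3,0,0,0],[1,0.4,0,0,0],[1,0.4,0,0,0],[1,0.4,0,0,0],[1,0.3,0,0,0],[1,0,0,0,0],[1,0,0,0,0]],
])

```text
clock: 17.58
position: [0.5105, 0.3059, 0.2133]
ee_rot: [0.099, 0.7, -0.1, 0.7]
ft_force: [-0.5, -0.4, -1.7]
grip_width: 0.256
```

```bash
python3 - <<'E'
from h import *
go((.511,.3045,.203))
a=manip.camera("scene");b=manip.camera("top")
up=lambda im,x,y,w,h,s:cv2.resize(im[y:y+h,x:x+w],None,fx=s,fy=s,interpolation=cv2.INTER_CUBIC)
cv2.imwrite("pics/g9.png",np.hstack([up(a,320,110,100,130,4),up(b,100,140,100,130,4)])[:,:,::-1])
E
```

```text
clock 17.58 pos [0.5105 0.3059 0.2133] units [ 0.41 -0.05  0.03] F [-0.5 -0.4 -1.7] w 0.256
```

View pics/g9.png

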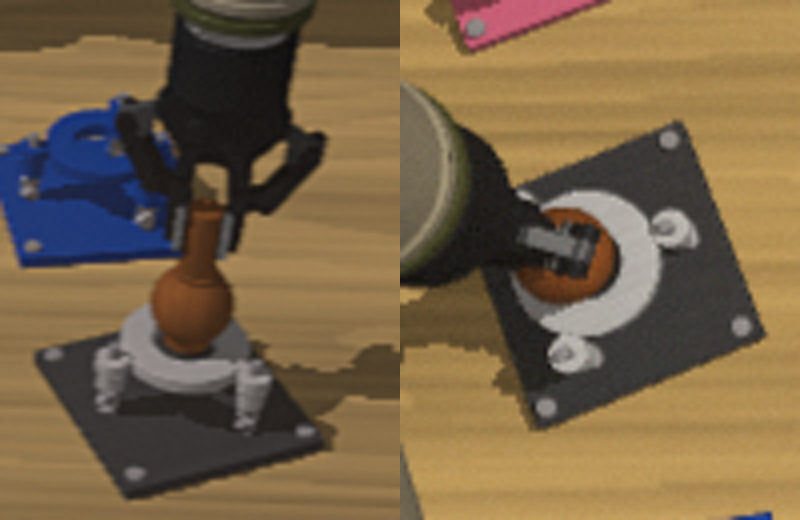

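The ball hangs in line with the hole. Scene crop: ball (300,191), ring about (345,185). I'll lower gently and watch the force.

arm_command([
  [[1,0.15,-0.05,0.02,0],[1,0.15,0,0,0],[1,0.15,0,0,0],[1,0.1,0,0,0],[1,0,0,0,0],[1,0,0,0,0]],
])

```text
clock: 18.18
position: [0.5108, 0.3048, 0.2]
ee_rot: [0.1, 0.7, -0.1, 0.7]
ft_force: [-0.5, -0.8, -1.0]
grip_width: 0.258
```

arm_command([
  [[1,0.1,0,0,0],[1,0.1,0,0,0],[1,0.1,0,0,0],[1,0,0,0,0],[1,0,0,0,0]],
])

```text
clock: 18.6
position: [0.511, 0.305, 0.1929]
ee_rot: [0.1, 0.7, -0.099, 0.7]
ft_force: [-0.3, -0.1, 3.8]
grip_width: 0.261
```

arm_command([
  [[1,0.1,0,0,0],[1,0.1,0,0,0],[1,0.1,0,0,0],[1,0.1,0,0,0],[1,0,0,0,0],[1,0,0,0,0]],
])

```text
clock: 19.1
position: [0.511, 0.305, 0.1833]
ee_rot: [0.1, 0.7, -0.099, 0.7]
ft_force: [-1.2, -0.5, 7.7]
grip_width: 0.255
```

arm_command([
  [[1,0.06,0,0,0],[1,0.06,0,0,0],[1,0,0,0,0],[1,0,0,0,0]],
])

```text
clock: 19.43
position: [0.5111, 0.305, 0.1804]
ee_rot: [0.1, 0.7, -0.099, 0.7]
ft_force: [-1.9, -1.2, 8.9]
grip_width: 0.251
```

```bash
python3 - <<'E'
from h import *
go((.511,.3045,.177))
a=manip.camera("scene");b=manip.camera("top")
up=lambda im,x,y,w,h,s:cv2.resize(im[y:y+h,x:x+w],None,fx=s,fy=s,interpolation=cv2.INTER_CUBIC)
cv2.imwrite("pics/g10.png",np.hstack([up(a,320,110,100,130,4),up(b,100,140,100,130,4)])[:,:,::-1])
E
```

```text
clock 19.43 pos [0.5111 0.305  0.1804] units [ 0.14 -0.02  0.  ] F [-1.9 -1.2  8.9] w 0.251
```

View pics/g10.png

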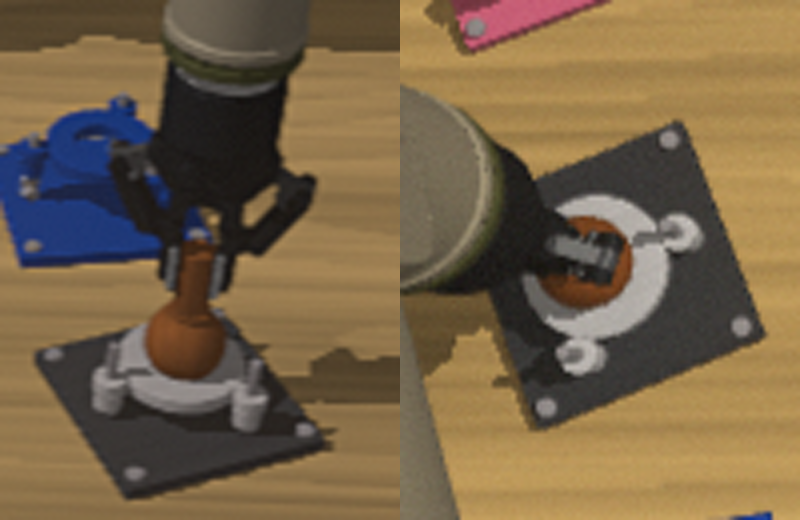

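The ring is seated evenly under the ball and most of the way down; the pins now stick out above the lugs. I'll keep pressing until the force jumps at the stop.

arm_command([
  [[1,0.06,0,0,0],[1,0.06,0,0,0],[1,0,0,0,0],[1,0,0,0,0]],
])

```text
clock: 19.87
position: [0.5112, 0.3051, 0.1782]
ee_rot: [0.1, 0.7, -0.099, 0.7]
ft_force: [-3.9, -2.3, 15.3]
grip_width: 0.254
```

arm_command([
  [[1,0.06,0,0,0],[1,0,0,0,0],[1,0,0,0,0]],
])

```text
clock: 20.12
position: [0.5115, 0.3051, 0.178]
ee_rot: [0.101, 0.7, -0.099, 0.701]
ft_force: [-6.8, -4.9, 25.0]
grip_width: 0.256
```

arm_command([
  [[1,0.06,0,0,0],[1,0,0,0,0],[1,0,0,0,0]],
])

```text
clock: 20.37
position: [0.5117, 0.3052, 0.1778]
ee_rot: [0.101, 0.699, -0.099, 0.701]
ft_force: [-11.2, -6.2, 36.1]
grip_width: 0.26
```

The force has jumped with no further travel, so the ring is at its stop. I'll back off slightly to a moderate push.

arm_command([
  [[1,-0.07,0,0,0],[1,0,0,0,0],[1,0,0,0,0],[1,0,0,0,0]],
])

```text
clock: 20.7
position: [0.5114, 0.3052, 0.1781]
ee_rot: [0.1, 0.7, -0.099, 0.701]
ft_force: [-7.8, -4.1, 23.9]
grip_width: 0.255
```

```bash
python3 - <<'E'
from h import *
go((.511,.3045,.177))
a=manip.camera("scene");b=manip.camera("top")
up=lambda im,x,y,w,h,s:cv2.resize(im[y:y+h,x:x+w],None,fx=s,fy=s,interpolation=cv2.INTER_CUBIC)
cv2.imwrite("pics/g11.png",np.hstack([up(a,320,110,100,130,4),up(b,100,140,100,130,4)])[:,:,::-1])
cv2.imwrite("pics/s11.png",a[:,:,::-1])
go((.511,.3045,.177))
E
```

```text
clock 20.7 pos [0.5114 0.3052 0.1781] units [ 0.04 -0.03 -0.01] F [-7.8 -4.1 23.9] w 0.255
clock 20.8 pos [0.5114 0.3052 0.1781] units [ 0.04 -0.03 -0.01] F [-7.  -3.7 23.4] w 0.254
```

View pics/g11.png

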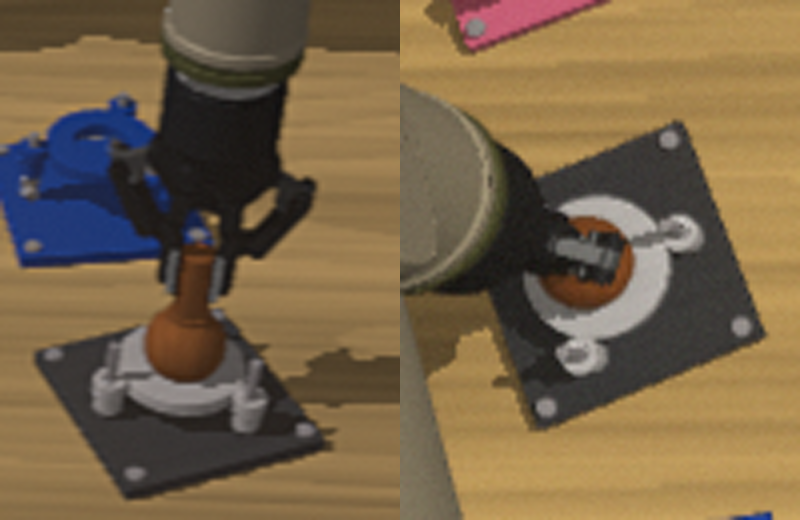

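View pics/s11.png

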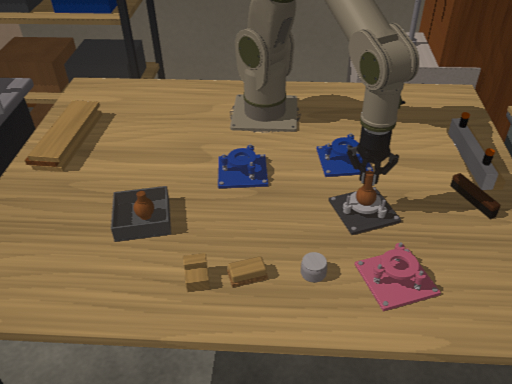

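The ring sits low on its pins, with the finial upright in it at scene (197,367). The reject is in the bin at (207,143), and the tin, block and offcut are unmoved. TCP travel from first contact (about 0.198) to now (0.178) is 20 mm, which matches the stop.

```bash
python3 -c "
from workcell import manip
print(manip.hand_in())"
```

```text
the job is handed in; nothing more can be done
None
```

The job is done and handed in at about 21 s of the 51 s allowed. The reject went into the scrap bin first and was let go. The sound finial is held upright in the cradle ring, pressed down to the stop, ready for you to mark.

- **Ring at its stop:** the TCP travelled about 20 mm from first contact. The push then jumped from about 10 N to 36 N with almost no further movement, so I eased it back to about 24 N. The height stayed at the stop.
- **Grip and position:** the last picture shows the finial upright and centred, with the fingers clear of the ring and pins. The grip is set to 90 N.
- **Reject:** it stands upright in the bin.
- **Bystanders:** the sanding block, tin and offcut look unmoved.

**Two small things to know:**
- A steady sideways force of about 8 N remains on the tool while pressing, with no visible tilt.
- The gripper opening reads about 22 mm on the 24 mm spigot. I took this as reading error, since it held the reject's stump at the same value.

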